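# Weigh a young cheese on the sprung hook scale

## Task

Weigh the cheese: hang its cradle by the cross-bar on the hook of the sprung scale, let the scale take the weight gradually, let go and leave it hanging untouched until it has come to rest and for two seconds more. Then take it slowly off the hook and set it down gently, upright, inside the shallow tray. Never let the hook drop, bounce or snap up, never pull it down to its stop, and leave everything else where it is.

Things in the scene. Friction and masses are not known exactly. Their poses are not given: they have to be found in the camera images.
- cradle_grip (a point): Centre of the grey grip tab on top of the loaded weighing cradle (loose, 0.24 to 0.93 kg, differs each time), 182 mm above its pan's underside. Tab 12 mm thick along x, 26 mm wide along y, 44 mm tall, on a short neck over the cross-bar: pinch from above, fingers closing along x. Axes: x along the cross-bar, y through the cradle's open window, z up.
- cradle_bar (a point): Centre of the cradle's cross-bar: round steel, 10 mm diameter, along x, 42 mm below cradle_grip, on two uprights 6 mm thick at x = +-58 mm. Two collars of 20 mm diameter leave a 24 mm gap on the bar, centred here: the hook belongs in this gap. Same axes.
- cradle_foot (a point): Centre of the underside of the cradle's round aluminium pan, 124 mm diameter, 140 mm below cradle_bar. A pale cheese wheel is fixed in the pan, 100 mm across, its top 56 mm above this point. Same axes. The cradle starts on a wooden board 18 mm thick. The like cradle without a cheese is a bystander.
- hook_seat (a point): Where the bar's centre lies when seated in the scale's hook, about 260 mm above the table when empty; moves down with the hook. Hook: steel strip 16 mm wide along x, bent to an upward-open V with 45 degree sides. Axes: x along the seated bar (cradle x parallel to it, either way round), y from the column to the hook's tip, z up.
- hook_tip (a point): Top of the hook's upturned tip, 18 mm along +y from hook_seat and 17 mm above it, same axes: the bar must pass over it. On the other side the hook's arm runs 3 to 7 mm above hook_seat from y = -12 mm to the column's face at y = -100 mm of hook_seat; column 56 mm wide in x, its top 352 mm above the table.
- hook (a joint): How far the hook is pulled down, m: 0 empty (upper stop), 0.110 lower stop; keep under 0.104. Spring 0.7 N at 0 plus 90 N/m, lightly damped (4 N s/m): 0.24 to 0.93 kg sink 18 to 94 mm. Delicate: with its load never faster than 0.06 m/s down or up: lower and raise it at 0.02 to 0.03 m/s and release only when the scale carries nearly all the weight; bar against hook under 30 N.
- tray_in (a point): Centre of the inner floor (5 mm above the table) of the shallow white tray, fixed, outside 170 x 170 mm, walls 5 mm thick, 20 mm high, inside 160 x 160 mm; axes along its walls. Left or right of the robot's middle; the cradle's board lies on the other side. Set down slowly (20 mm/s or less): the touch must stay under 120 N.
Mind the look-alikes: they are no part of the job. What is shaped like the part that bears cradle_grip but green, pink or purple is not meant.

How it is judged:
By the outcome, as a careful person would: the job done as asked, in the order asked, and still so for the second after the job is handed in, with the robot touching nothing.
It also fails if it takes over 72 s, if anything falls off the work surface, if the arm or the gripper's body presses on something with over 40 N, if the wrist force passes 120 N, or if a joint passes its speed limit or range.

## Robot

A 6-joint arm with a two-finger parallel gripper is mounted at the origin on the work surface. World frame = base frame: x ahead of the robot, y to its left, z up, the work surface at z = 0. Lengths are in m, angles in rad, forces in N, time in s.
With the tool pointing down it reaches from about 0.35 to 0.875 m from the base axis. Payload 4.2 kg.
Tool frame: the origin (TCP) lies at the very end of the fingers, on their centre line; the grasp point (between the pads) lies 19 mm behind it (r.grip_depth is the distance from the TCP to the grasp point, in m); z points along the fingers, y is the direction in which the jaws open and shut (so a half turn about z gives the same grasp; the last joint's range is limited). The gripper opens to 85 mm and grips with 20 to 120 N. Pads are 22 mm wide; open, the fingers measure 114 mm over their backs; the gripper's body (76 mm by 85 mm) begins 54 mm behind the grasp point. The pads swing forward as they close: fully open they stand 13 mm farther back than shut.
Start: joints at [1.581, 0.385, 0.008, 0, -1.194, -0.259], TCP at [0.154, 0.606, 0.231] pointing down, gripper open.
Joint ranges: [-3.14, 3.14], [-1.21, 2.06], [-1.07, 1.41], [-3.16, 2.05], [-2.99, -0.16], [-3.1, 3.1]. Speed limits (rad/s): [2.79, 2.79, 3.14, 3.14, 3.14, 3.14].

## Interface

Orientations are given as a unit quaternion [x, y, z, w].
In Python, from workcell import r, planner, optics gives the robot as it stands. Calls block until the motion is done:
- r.move_ptp(position, orientation): joint-space move of the TCP to a pose.
- r.move_straight(position, v=0.15, frame=None, until_force=None): straight line of the TCP; frame=None keeps the orientation; v is the mean speed in m/s. With until_force (N) it stops when the force on the tool has changed by that much, and returns True; else False.
- r.goto_joints(angles): joint-space move.
- r.gripper_to(opening, grip_force=None): finger opening in m; grip_force is the grip in N (None keeps the last); returns when the fingers have stopped.
- r.pause(seconds).
- planner.ik(position, orientation): joint angles nearest the present ones, or None.
- r.get_obs(): the state.
- optics.camera(name): name is "scene" or "top"; returns (picture, depth): 420x560x3 uint8, red, green, blue; 420x560 float32, m along the optical axis (not along the pixel's ray), 0 where there is no reading.
- optics.camera_params(name): a dict with "fx", "fy", "cx", "cy" (pixels), "R" (3x3) and "t" (3): a world point X has camera coordinates R X + t. Camera axes: x right, y down, z forward; pixel columns grow to the right and rows downward; lengths in m; the calibration is good to about 2 mm. A picture is of the moment at which its call begins. camera_params takes no time and is no camera call.
A pose or a line that the arm cannot do raises r.IKError and nothing moves.
- r.finish_job(): hands the job in, once; it reports no verdict.
Trained networks look in the newest picture that a camera, given by its name, has taken for a name from the list of things; names that differ only in an ending like _2 or _b are one class to them, and where a whole thing is asked for, a point or a joint stands for the part that bears it (a point fixed in the world has none). Each returns a list of dicts, best first, with "p" (0 to 1); they miss things now and then, are a little off and sometimes report something else, mostly with a low value. They report only what shows in the picture. A call takes as long as a camera call. They do not tell look-alikes from the thing itself.
- optics.outline_of(camera, thing): "region" (420x560 bool, what is visible of it) and "pixel" ([row, column] in pixels, amid what is visible of it).
The state is a dict: "clock": time; "joint_pos": joint angles; "joint_vel": joint speeds; "joint_torque": joint torques, N m; "tool_pos": TCP position; "orientation": TCP orientation; "force": force on the tool from outside, world axes, zero at the start; "wrist_torque": the same for the moment, N m; "width": finger opening in m.
Only numpy, scipy, OpenCV 4.12 (cv2) and the standard library are available. Lean on these libraries where they do the work, as an engineer would, in place of code of your own. Each camera call takes 0.05 s, during which the arm holds its last target. There are 200 camera calls.

## Working session

There is one attempt and no reset: what is moved stays moved. The work goes in short steps, each a Python script; the robot and the scene stay as the last script left them, time stands still between calls to the robot, and variables do not carry over. Pictures are saved under pics/ and viewed, about 8 in all and at most 12, crops included, and the job is handed in when it is done.

```bash
mkdir -p pics; ls; cat > h.py <<'E'
import numpy as np, cv2
from workcell import r, planner, optics
def cloud(cam, d):
    p=optics.camera_params(cam); v,u=np.mgrid[:d.shape[0],:d.shape[1]]
    c=np.stack([(u-p['cx'])/p['fx']*d,(v-p['cy'])/p['fy']*d,d],-1)
    w=(c-np.array(p['t']))@np.array(p['R']); w[d<=0]=np.nan
    return w
def proj(cam,X):
    p=optics.camera_params(cam); c=np.array(p['R'])@np.array(X)+np.array(p['t'])
    return p['fx']*c[0]/c[2]+p['cx'],p['fy']*c[1]/c[2]+p['cy']
E
python3 - <<'E'
from h import *
ims=[]
for c in ["scene","top"]:
    im,d=optics.camera(c); np.savez(f'{c}0.npz',im=im,d=d); w=cloud(c,d)
    cv2.imwrite(f'pics/{c}0.png',im[:,:,::-1])
    p=optics.camera_params(c); print(c,'cam at',-np.array(p['R']).T@np.array(p['t']),p['fx'])
    for t in ["cradle_grip","hook","tray_in","hook_tip"]:
        try:
            for o in optics.outline_of(c,t):
                m=o['region']; print(t,round(o['p'],2),o['pixel'],m.sum(),np.round(np.nanmedian(w[m],0),3),np.round(im[m].mean(0)))
        except Exception as e: print(t,e)
E
```

```text
pics
scene cam at [0.90955623 0.84320935 1.05431041] 534.6158171344836
cradle_grip 0.87 [357.7, 398.8] 3505 [0.419 0.498 0.053] [102.  59. 118.]
cradle_grip 0.82 [316.4, 450.2] 3159 [0.264 0.476 0.053] [164. 100. 117.]
cradle_grip 0.82 [369.3, 322.6] 3641 [0.57  0.45  0.053] [ 48. 117.  62.]
cradle_grip 0.76 [261.1, 411.6] 2461 [0.225 0.31  0.051] [ 45. 112.  59.]
cradle_grip 0.72 [287.6, 356.0] 2819 [0.397 0.32  0.071] [146. 139. 118.]
hook 0.85 [163.7, 182.9] 304 [ 0.632 -0.053  0.263] [134. 136. 135.]
tray_in 0.92 [152.5, 216.0] 2315 [ 0.437 -0.321  0.004] [191. 192. 173.]
hook_tip 0.54 [159.5, 178.9] 356 [ 0.63  -0.055  0.263] [133. 135. 133.]
top cam at [0.28665459 0.09355069 1.80556612] 529.2544258772077
cradle_grip 0.86 [187.5, 170.2] 1079 [0.549 0.43  0.055] [48. 99. 57.]
cradle_grip 0.84 [231.8, 154.4] 1133 [0.402 0.48  0.055] [ 89.  58. 100.]
cradle_grip 0.82 [290.6, 211.3] 1105 [0.213 0.293 0.054] [ 55. 108.  64.]
cradle_grip 0.58 [230.8, 207.8] 1075 [0.388 0.296 0.073] [120. 119. 105.]
hook 0.61 [142.8, 318.4] 252 [ 0.635 -0.054  0.264] [100. 102. 101.]
tray_in 0.59 [212.4, 396.7] 2534 [ 0.44  -0.326  0.007] [140. 142. 144.]
hook_tip 0.54 [146.5, 321.7] 233 [ 0.634 -0.057  0.265] [100. 102. 101.]
```

View pics/scene0.png

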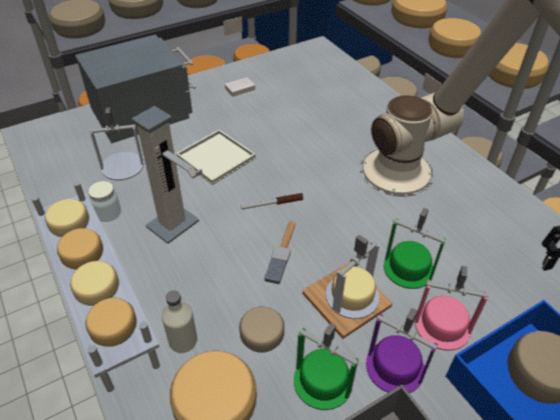

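```bash
python3 - <<'E'
import cv2
im=cv2.imread('pics/top0.png')[100:340,110:460]
cv2.imwrite('pics/top0c.png',cv2.resize(im,None,fx=2.28,fy=2.28,interpolation=cv2.INTER_CUBIC))
E
```

```text
(no output)
```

View pics/top0c.png

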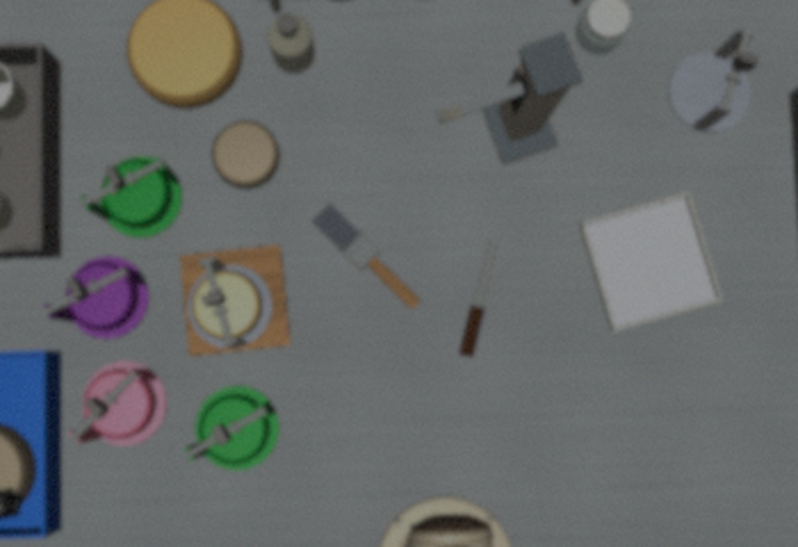

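Candidates for the cradle are at scene (412,262) green, (446,318) pink, (397,361) purple, (324,374) green and (356,288) pale cheese on the wooden board. There is also an empty one at (120,150). Only (356,288), top (208,231), is pale, loaded and on the board. I'll confirm it in a crop and measure the poses.

```bash
python3 - <<'E'
from h import *
S=np.load('scene0.npz');T=np.load('top0.npz')
W={c:cloud(c,z['d']) for c,z in(('scene',S),('top',T))}
def sel(c,ctr,rad,z0,z1):
    w=W[c].reshape(-1,3); m=(np.hypot(w[:,0]-ctr[0],w[:,1]-ctr[1])<rad)&(w[:,2]>z0)&(w[:,2]<z1); return w[m]
def line(p):
    (vx,vy,x,y)=cv2.fitLine(p[:,:2].astype(np.float32),cv2.DIST_HUBER,0,.01,.01).ravel(); return np.round([x,y,np.degrees(np.arctan2(vy,vx))],4)
for c in W:
    print(c)
    for n,ctr,rad,z0,z1 in [('tab',(.39,.30),.09,.185,.235),('bar',(.39,.30),.09,.145,.172),('tabtop',(.39,.30),.09,.215,.23),('pan',(.39,.30),.09,.019,.045),('cheese',(.39,.3),.09,.066,.08),('board',(.39,.3),.12,.012,.022),
       ('hookarm',(.635,-.055),.09,.25,.285),('tiptop',(.62,-.03),.05,.272,.285),('coltop',(.66,-.15),.1,.34,.36),('trayfloor',(.44,-.325),.14,.0,.0075),('traywall',(.44,-.325),.14,.0135,.03)]:
        p=sel(c,ctr,rad,z0,z1)
        if len(p)>5: print(n,len(p),'mean',p.mean(0).round(4),'line',line(p),'mid',((p.min(0)+p.max(0))/2).round(4),'ext',np.ptp(p,0).round(3), 'mar',cv2.minAreaRect((p[:,:2]*1000).astype(np.float32)) if n in('coltop','traywall','hookarm','tab') else '')
a=cv2.resize(S['im'][225:325,295:405,::-1],None,fx=3.6,fy=3.6,interpolation=cv2.INTER_CUBIC)
b=cv2.resize(S['im'][100:200,120:230,::-1],None,fx=3.6,fy=3.6,interpolation=cv2.INTER_CUBIC)
cv2.imwrite('pics/crop.png',np.hstack([a,b]))
E
```

```text
scene
tab 189 mean [0.392  0.31   0.2072] line [  0.3933   0.3103 -73.8979] mid [0.3899 0.3076 0.2039] ext [0.018 0.028 0.037] mar ((390.4512634277344, 307.5012512207031), (14.280496597290039, 27.027423858642578), 14.423057556152344)
bar 299 mean [0.3968 0.3107 0.1583] line [ 0.4066  0.3138 13.4311] mid [0.3892 0.3079 0.1585] ext [0.123 0.05  0.026] mar 
tabtop 69 mean [0.3904 0.3079 0.2188] line [  0.3905   0.3074 -75.2306] mid [0.3894 0.3067 0.2187] ext [0.017 0.027 0.007] mar 
pan 687 mean [0.4126 0.3279 0.0253] line [  0.418    0.3232 -47.0677] mid [0.4002 0.3016 0.032 ] ext [0.145 0.15  0.026] mar 
cheese 940 mean [0.387  0.3152 0.0717] line [ 0.387   0.3152 27.123 ] mid [0.3909 0.3079 0.073 ] ext [0.12  0.095 0.014] mar 
board 1631 mean [0.4235 0.3141 0.0166] line [  0.4276   0.3243 -58.2226] mid [0.4    0.3013 0.017 ] ext [0.163 0.162 0.01 ] mar 
hookarm 595 mean [ 0.6461 -0.0779  0.2658] line [  0.6471  -0.0774 -64.147 ] mid [ 0.6457 -0.0592  0.2675] ext [0.082 0.139 0.035] mar ((630.8053588867188, -70.51968383789062), (56.80335235595703, 153.70626831054688), 27.2405872344970
[... 1908 characters left out ...]
-01 -2.00000e-02 -6.85581e+01] mid [ 0.6244 -0.0326  0.278 ] ext [0.036 0.072 0.012] mar 
coltop 496 mean [ 0.6571 -0.134   0.3526] line [ 0.6573 -0.1361 45.0618] mid [ 0.6579 -0.1347  0.3513] ext [0.076 0.072 0.017] mar ((658.0263671875, -134.32247924804688), (66.94049072265625, 60.935264587402344), 15.18309497833252)
trayfloor 2590 mean [ 0.4387 -0.3239  0.0037] line [  0.4387  -0.3239 -75.5878] mid [ 0.4408 -0.3246  0.0037] ext [0.277 0.278 0.007] mar 
traywall 425 mean [ 0.439  -0.3248  0.0194] line [  0.4495  -0.3314 -42.3768] mid [ 0.4355 -0.342   0.0217] ext [0.209 0.243 0.016] mar ((424.4942932128906, -340.62603759765625), (207.55577087402344, 236.79348754882812), 13.468423843383789)
```

View pics/crop.png

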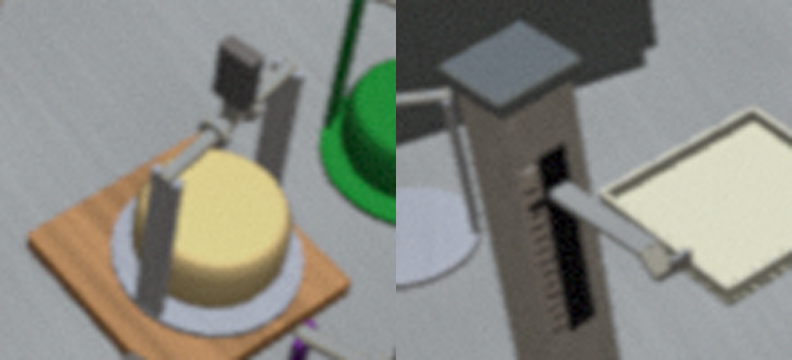

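The crop shows the pale cheese wheel in the board cradle with its grey tab and collars (crop left, tab at (238,75)). On the right is the hook, tip at about (672,260). Target confirmed. Next I measure the hook arm and grasp the cradle.

```bash
cat >> h.py <<'E'
from scipy.spatial.transform import Rotation as Rn
def quat(yaw_close):
    "tool down, jaw axis (tool y) along world yaw; choose half turn nearest the current joint 6"
    c=[]
    for k in (0,1):
        a=np.radians(yaw_close)+k*np.pi; y=np.array([np.cos(a),np.sin(a),0]); z=np.array([0,0,-1.]); x=np.cross(y,z)
        c.append(Rn.from_matrix(np.stack([x,y,z],1)).as_quat())
    return c
def hookpts(c,d,ctr=(.635,-.06)):
    w=cloud(c,d).reshape(-1,3); u=np.array([-np.sin(np.radians(15)),np.cos(np.radians(15))]); n=np.array([u[1],-u[0]])
    q=w[:,:2]-np.array(ctr); s,t=q@u,q@n
    return w,s,t,u,n
E
python3 - <<'E'
from h import *
for c in("scene","top"):
    z=np.load(c+'0.npz'); w,s,t,u,n=hookpts(c,z['d'])
    m=(abs(t)<.025)&(s>-.045)&(s<.1)&(w[:,2]>.245)&(w[:,2]<.29); p=w[m]
    arm=m&(s<.02)
    l=cv2.fitLine(w[arm][:,:2].astype(np.float32),cv2.DIST_HUBER,0,.01,.01).ravel()
    print(c,m.sum(),'armline',l[2:],np.degrees(np.arctan2(l[1],l[0])))
    for a in np.arange(-.045,.1,.01):
        k=m&(s>=a)&(s<a+.01)
        if k.sum()>2: print(round(a+.005,3),k.sum(),'t',t[k].min().round(4),t[k].max().round(4),np.median(t[k]).round(4),'z',np.median(w[k][:,2]).round(4),w[k][:,2].max().round(4))
for q in quat(14.6):
    print(q, planner.ik([.3897,.3055,.3],q), planner.ik([.61,.01,.3],q), planner.ik([.44,-.322,.2],q))
print(r.get_obs()['clock'], r.get_obs()['force'])
E
```

```text
scene 297 armline [ 0.63960314 -0.07187187] -68.5723
-0.04 29 t -0.0074 0.0246 0.0049 z 0.2632 0.2649
-0.03 21 t -0.006 0.0085 0.0023 z 0.2632 0.2667
-0.02 24 t -0.0091 0.0092 0.002 z 0.2632 0.2665
-0.01 21 t -0.009 0.0089 0.001 z 0.2636 0.266
0.0 26 t -0.0089 0.0084 0.0003 z 0.2637 0.2661
0.01 24 t -0.01 0.0074 -0.0001 z 0.2635 0.2659
0.02 26 t -0.0103 0.0066 -0.0004 z 0.2627 0.2662
0.03 25 t -0.0098 0.0067 -0.0016 z 0.2635 0.2667
0.04 44 t -0.0108 0.0054 -0.0022 z 0.2589 0.2677
0.05 17 t -0.008 0.0058 0.0009 z 0.2532 0.2581
0.06 7 t -0.011 0.0048 0.0038 z 0.264 0.2746
0.07 33 t -0.0136 0.0056 -0.0022 z 0.2705 0.2772
top 207 armline [ 0.6376831  -0.07202999] -71.36236
-0.04 18 t -0.0071 0.0097 0.0004 z 0.2681 0.2727
-0.03 19 t -0.007 0.0087 0.0005 z 0.2662 0.2721
-0.02 20 t -0.0081 0.0083 0.0001 z 0.267 0.269
-0.01 17 t -0.0094 0.0058 -0.0002 z 0.2653 0.2721
0.0 19 t -0.0083 0.0061 -0.001 z 0.2661 0.2726
0.01 19 t -0.01 0.0054 -0.0024 z 0.2655 0.2706
0.02 19 t -0.0108 0.0052 -0.0008 z 0.2657 0.2731
0.03 19 t -0.0101 0.0054 -0.0034 z 0.2662 0.2734
0.04 21 t -0.0106 0.0061 -0.003 z 0.2575 0.2688
0.05 18 t -0.0109 0.0047 -0.0058 z 0.2567 0.2677
0.06 14 t -0.0124 0.0014 -0.0058 z 0.269 0.2802
0.07 4 t -0.0101 0.0016 -0.0033 z 0.2729 0.2839
[0.61152704 0.79122353 0.         0.        ] [ 0.99346606  0.11623628 -0.18212062  0.         -1.27243943  2.40294466] None [-0.33431272  0.27522931 -0.23647105  0.         -1.05909597 -2.55246187]
[ 0.79122353 -0.61152704  0.          0.        ] [ 0.99346606  0.11623628 -0.18212062  0.         -1.27243943 -0.73864799] [ 0.28141555  0.32189182  0.08549526  0.         -1.33439977 -0.02659748] [-0.33431272  0.27522931 -0.23647105  0.         -1.05909597  0.58913079]
0.5 [0.33443092 0.2797168  0.38419879]
```

```bash
python3 - <<'E'
from h import *
q=quat(14.6)[1]
r.gripper_to(.055,40)
r.move_ptp([.3897,.3055,.26],q)
print(r.get_obs()['clock'])
r.move_straight([.3897,.3055,.184],v=.08)
f0=r.get_obs()['force']
r.gripper_to(0,40); o=r.get_obs(); print('width',o['width'],o['force'],f0)
r.move_straight([.3897,.3055,.195],v=.03); r.pause(.2)
print(r.get_obs()['force'])
r.move_straight([.3897,.3055,.321],v=.12)
yh=np.radians(18.3); u=np.array([-np.sin(yh),np.cos(yh)]); p=np.array([.6188,-.0105])+.10*u
r.move_straight([*p,.321],v=.18,frame=quat(18.3)[1]); r.pause(.3)
o=r.get_obs(); print(o['clock'],o['tool_pos'],o['force'],f0)
for c in("scene","top"):
    im,d=optics.camera(c); np.savez(f'{c}1.npz',im=im,d=d); cv2.imwrite(f'pics/{c}1.png',im[:,:,::-1])
im=cv2.imread('pics/scene1.png')
cv2.imwrite('pics/s1c.png',cv2.resize(im[60:260,90:330],None,fx=3,fy=3,interpolation=cv2.INTER_CUBIC))
E
```

```text
2.3333
width 0.011358149538929422 [-0.58519281 -0.33157316  1.17629999] [-0.73084119  0.1900031   0.15942801]
[-0.35593936 -0.37313143 -2.35030754]
7.9083 [0.5872562  0.08475921 0.3211433 ] [ 0.43024804  0.92786732 -2.51452685] [-0.73084119  0.1900031   0.15942801]
```

View pics/s1c.png

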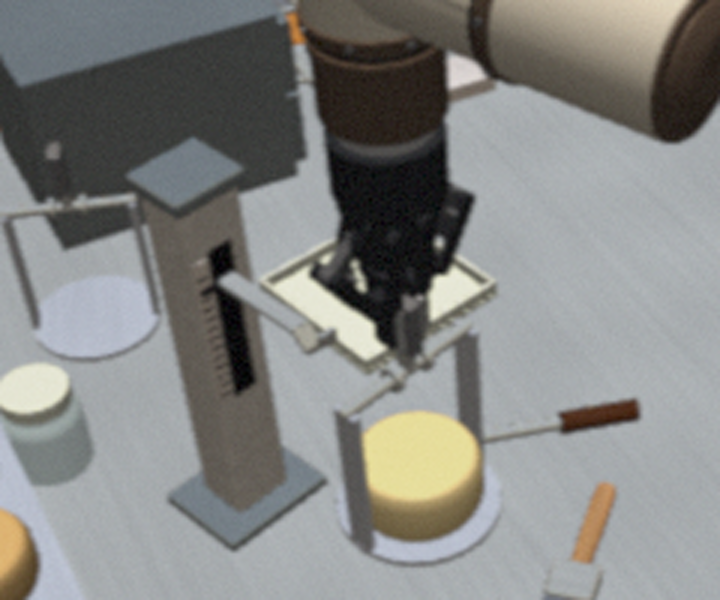

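The crop shows the cradle held upright, bar around (410,380), with the hook tip at (320,340) and the way in clear. Now I compare the bar with the hook in each camera.

```bash
python3 - <<'E'
from h import *
a=np.radians(18.3); u=np.array([-np.sin(a),np.cos(a)]); n=np.array([np.cos(a),np.sin(a)])
S0=np.array([.6188,-.0105])
fs=[]
for _ in range(25): fs.append(r.get_obs()['force']); r.pause(.02)
fs=np.array(fs); print('F',fs.mean(0),fs.std(0))
for c in("scene","top"):
    w=cloud(c,np.load(c+'1.npz')['d']).reshape(-1,3); q=w[:,:2]-S0; s,t=q@u,q@n; z=w[:,2]
    def st(n,m): print(c,n,m.sum(),'s',np.round([np.median(s[m]),s[m].min(),s[m].max()],4),'t',np.round([np.median(t[m]),t[m].min(),t[m].max()],4),'z',np.median(z[m]).round(4))
    bar=(abs(s-.1)<.02)&(abs(t)<.08)&(z>.282)&(z<.306)
    st('bar',bar); l=cv2.fitLine(np.stack([t,s],1)[bar].astype(np.float32),cv2.DIST_HUBER,0,.01,.01).ravel(); print('  tilt deg',np.degrees(np.arctan(l[1]/l[0])),'s at t=0',l[3]-l[2]*l[1]/l[0])
    st('tip',(abs(s-.018)<.012)&(abs(t)<.02)&(z>.267)&(z<.29))
    for s0 in(-.08,-.06,-.04,-.02): 
        m=(abs(s-s0)<.01)&(abs(t)<.02)&(z>.255)&(z<.278); st('arm%.2f'%s0,m)
    st('pan',(np.hypot(s-.1,t)<.075)&(z>.145)&(z<.17))
    # collars/gap: width of points across bar
    for t0 in np.arange(-.03,.031,.004):
        m=bar&(abs(t-t0)<.002); print('   %.3f'%t0,m.sum(),z[m].max().round(4) if m.any() else '',np.ptp(s[m]).round(4) if m.any() else '')
E
```

```text
F [ 0.08691069 -0.04979524 -2.46257063] [0.42262103 0.51400255 0.39109972]
scene bar 353 s [0.105  0.0893 0.1141] t [ 0.0136 -0.062   0.0633] z 0.2959
  tilt deg 0.05437089 s at t=0 0.10496014
scene tip 29 s [0.0162 0.0112 0.0191] t [-0.0011 -0.011   0.0082] z 0.2718
scene arm-0.08 44 s [-0.0802 -0.0892 -0.0704] t [-0.0002 -0.0091  0.0081] z 0.2633
scene arm-0.06 50 s [-0.0608 -0.0699 -0.0503] t [ 0.0007 -0.0095  0.0076] z 0.2632
scene arm-0.04 46 s [-0.0398 -0.0499 -0.0312] t [ 0.0001 -0.0096  0.0084] z 0.2636
scene arm-0.02 60 s [-0.0178 -0.0297 -0.0101] t [-0.0001 -0.0096  0.0091] z 0.263
scene pan 558 s [0.1401 0.0452 0.1643] t [ 0.0292 -0.0608  0.0642] z 0.159
   -0.030 8 0.2977 0.0069
   -0.026 8 0.2971 0.0079
   -0.022 7 0.2994 0.0048
   -0.018 1 0.2982 0.0
   -0.014 13 0.3045 0.0109
   -0.010 16 0.3042 0.0095
   -0.006 6 0.2991 0.0037
   -0.002 5 0.3042 0.002
   0.002 11 0.3056 0.0031
   0.006 15 0.3058 0.0087
   0.010 5 0.3002 0.0071
   0.014 12 0.303 0.0141
   0.018 29 0.3044 0.0207
   0.022 9 0.2999 0.0083
   0.026 10 0.2987 0.0069
   0.030 8 0.2993 0.0058
top bar 34 s [0.1    0.0892 0.1086] t [-0.0553 -0.0608 -0.0107] z 0.2972
  tilt deg 11.820511 s at t=0 0.11052454
top tip 10 s [0.0113 0.0078 0.0137] t [ 0.0002 -0.0077  0.0039] z 0.2746
top arm-0.08 37 s [-0.0801 -0.0897 -0.0703] t [-0.0013 -0.0095  0.0072] z 0.2662
top arm-0.06 39 s [-0.0602 -0.07   -0.0504] t [-0.0012 -0.0096  0.0074] z 0.2657
top arm-0.04 36 s [-0.0398 -0.0495 -0.0304] t [-0.0013 -0.009   0.0076] z 0.2658
top arm-0.02 40 s [-0.0201 -0.0297 -0.0109] t [-0.0007 -0.0098  0.007 ] z 0.2648
top pan 265 s [0.1232 0.0381 0.1596] t [-0.0267 -0.0607  0.0454] z 0.1622
   -0.030 0  
   -0.026 0  
   -0.022 0  
   -0.018 1 0.3041 0.0
   -0.014 1 0.2986 0.0
   -0.010 1 0.3004 0.0
   -0.006 0  
   -0.002 0  
   0.002 0  
   0.006 0  
   0.010 0  
   0.014 0  
   0.018 0  
   0.022 0  
   0.026 0  
   0.030 0
```

```bash
cat >> h.py <<'E'
def F(k=40):
    f=[]
    for _ in range(k): f.append(r.get_obs()['force']); r.pause(.02)
    return np.mean(f,0)
a=np.radians(18.3); U=np.array([-np.sin(a),np.cos(a)]); N=np.array([np.cos(a),np.sin(a)])
P=np.array([.6188,-.0105])-.0012*U-.0015*N
E
python3 - <<'E'
from h import *
r.move_straight([*P,.321],v=.08)
r.move_straight([*P,.291],v=.03); r.pause(.2)
f=F(40); print('hang',f,r.get_obs()['tool_pos'])
r.move_straight([*P,.280],v=.02); r.pause(.2)
g=F(25); print('6mm',g,'uv',g[:2]@U,g[:2]@N)
r.move_straight([*P,.273],v=.02); r.pause(.2)
g=F(25); print('13mm',g,'uv',g[:2]@U,g[:2]@N, r.get_obs()['wrist_torque'])
print(r.get_obs()['clock'])
im,d=optics.camera('scene'); np.savez('scene2.npz',im=im,d=d)
cv2.imwrite('pics/s2c.png',cv2.resize(im[90:230,120:300,::-1],None,fx=4,fy=4,interpolation=cv2.INTER_CUBIC))
E
```

```text
hang [-0.09886956  0.00799113 -2.40368111] [ 0.61774425 -0.01210132  0.29101487]
6mm [ 1.46942859 -1.04680131 -0.76326472] uv -1.455249327244487 1.0664252271245018
13mm [ 2.13863547 -1.6413178  -0.30909108] uv -2.2298243391934363 1.5151135950101995 [-0.52172126 -0.78831578  0.01007502]
14.2917
```

View pics/s2c.png

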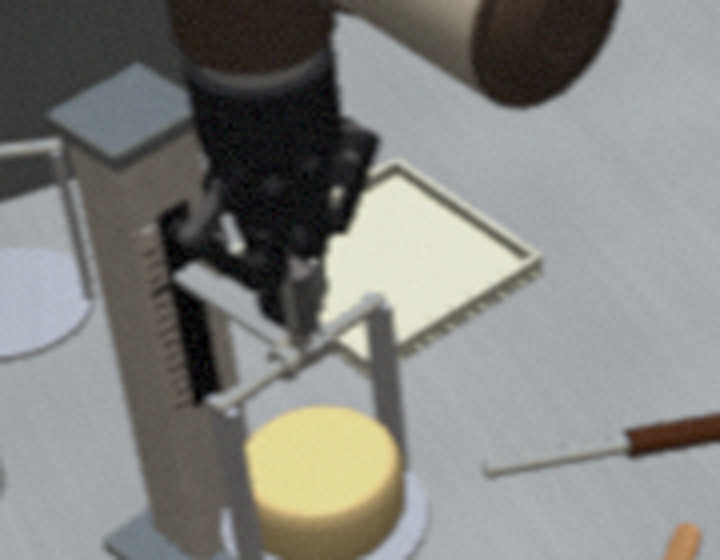

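The bar is seated on the hook, at crop (290,355). The side force shows it leaning on the tip-side face and one collar, so I'll shift towards the hook's centre until that force fades.

```bash
python3 - <<'E'
from h import *
Q=P.copy()
for i in range(3):
    g=F(12); gu,gn=g[:2]@U,g[:2]@N; print(np.round(g,2),'u',gu.round(2),'n',gn.round(2))
    if abs(gu)<.4 and abs(gn)<.4: break
    Q=Q+(np.clip(gu,-1,1)*.0018*U if abs(gu)>.4 else 0)+(np.clip(gn,-1,1)*.0018*N if abs(gn)>.4 else 0)
    r.move_straight([*Q,.273],v=.01); r.pause(.1)
g=F(12); print(np.round(g,2),'u',(g[:2]@U).round(2),'n',(g[:2]@N).round(2),((Q-P)@U).round(4),((Q-P)@N).round(4),r.get_obs()['clock'])
np.save('Q.npy',Q)
E
```

```text
[ 2.42 -1.92 -0.25] u -2.59 n 1.69
[-0.66 -0.88 -0.39] u -0.63 n -0.9
[ 1.35 -1.06 -0.53] u -1.43 n 0.95
[-3.19  3.91 -0.65] u 4.71 n -1.8 -0.0047 0.0019 16.6
```

```bash
python3 - <<'E'
from h import *
Q=P-.003*U+.001*N; np.save('Q.npy',Q)
r.move_straight([*Q,.284],v=.02)
r.move_straight([*Q,.2705],v=.02); r.pause(.2)
g=F(25); print(np.round(g,2),'u',(g[:2]@U).round(2),'n',(g[:2]@N).round(2),r.get_obs()['clock'])
E
```

```text
[ 1.25 -0.05 -0.4 ] u -0.44 n 1.17 18.75
```

```bash
python3 - <<'E'
from h import *
Q=np.load('Q.npy')-.0003*U+.001*N; np.save('Q.npy',Q)
r.move_straight([*Q,.284],v=.025)
r.move_straight([*Q,.2675],v=.02); r.pause(.2)
g=F(30); print(np.round(g,2),'u',(g[:2]@U).round(2),'n',(g[:2]@N).round(2),r.get_obs()['wrist_torque'],r.get_obs()['clock'])
E
```

```text
[-1.83  1.59  0.01] u 2.08 n -1.24 [ 0.5271615   0.62590903 -0.04094489] 21.1167
```

```bash
python3 - <<'E'
from h import *
Q=np.load('Q.npy')
r.gripper_to(.045); print(r.get_obs()['clock'],r.get_obs()['force'])
r.pause(.3)
r.move_straight([*Q,.34],v=.08)
for k in range(6):
    im,d=optics.camera('scene'); w=cloud('scene',d).reshape(-1,3); q=w[:,:2]-Q; s,t,z=q@U,q@N,w[:,2]
    tab=(abs(s)<.03)&(abs(t)<.02)&(z>.257)&(z<.32)
    bar=(abs(s)<.02)&(abs(t)<.07)&(abs(t)>.022)&(z>.225)&(z<.257)
    tabtop=tab&(z>z[tab].max()-.008)
    l=np.polyfit(t[bar],s[bar],1)
    print(r.get_obs()['clock'],'bar z',np.median(z[bar]).round(4),'s',np.median(s[bar]).round(4),'yaw',np.degrees(l[0]).round(2),'t',((t[bar].min()+t[bar].max())/2).round(4),'tabtop',np.median(s[tabtop]).round(4),np.median(t[tabtop]).round(4),z[tab].max().round(4),tab.sum())
    if k<5: r.pause(.8)
cv2.imwrite('pics/s3c.png',cv2.resize(im[90:230,120:300,::-1],None,fx=4,fy=4,interpolation=cv2.INTER_CUBIC))
E
```

```text
21.5333 [-0.56468325  0.34050216  0.03795804]
22.9417 bar z 0.2406 s 0.0046 yaw -0.55 t 0.0011 tabtop 0.0038 0.0024 0.3057 200
23.7917 bar z 0.2407 s 0.0048 yaw -0.61 t 0.0012 tabtop 0.0035 0.0037 0.3055 198
24.6417 bar z 0.2403 s 0.0046 yaw -0.48 t 0.0012 tabtop 0.0024 0.003 0.3068 200
25.4917 bar z 0.2405 s 0.0047 yaw -0.25 t 0.0014 tabtop 0.0045 0.003 0.3049 204
26.3417 bar z 0.2404 s 0.0049 yaw -0.54 t 0.001 tabtop 0.0037 0.0028 0.3058 201
27.1917 bar z 0.2406 s 0.0046 yaw -0.55 t 0.0006 tabtop 0.004 0.0027 0.3052 200
```

View pics/s3c.png

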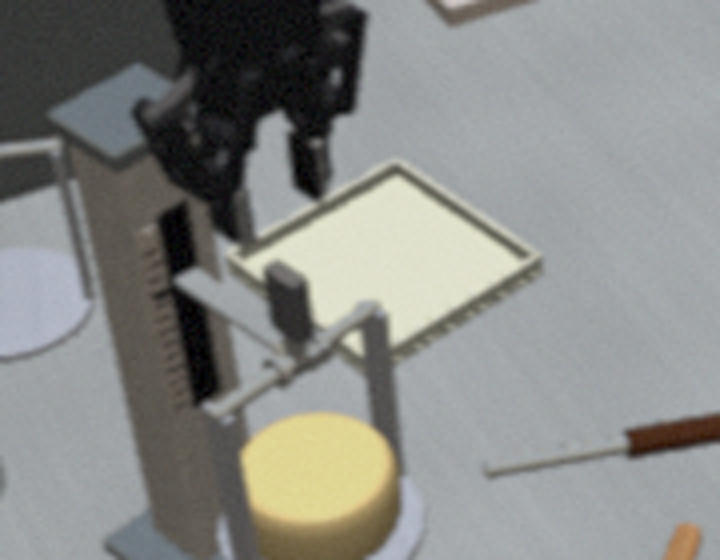

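It is hanging freely and still: the bar has stayed at z 0.2405 ±0.0002 for more than 4 s. I'll wait a bit more, then take it off the hook.

```bash
python3 - <<'E'
from h import *
Q=np.load('Q.npy')
r.pause(1.0)
r.move_straight([*Q,.2675],v=.06)
r.gripper_to(0,40); print(r.get_obs()['width'],r.get_obs()['force'],r.get_obs()['clock'])
r.move_straight([*Q,.298],v=.022)
r.move_straight([*Q,.328],v=.04)
print('off',F(10),r.get_obs()['clock'])
r.move_straight([*(Q+.12*U),.328],v=.08)
q=quat(14.6)[1]
r.move_straight([.43,.03,.328],v=.18,frame=q)
r.move_straight([.4393,-.322,.30],v=.2,frame=q)
r.move_straight([.4393,-.322,.20],v=.1)
r.pause(.2); o=r.get_obs(); print(o['clock'],o['tool_pos'],F(10))
im,d=optics.camera('scene'); cv2.imwrite('pics/s4.png',im[:,:,::-1])
for c in('scene','top'):
    im,d=optics.camera(c); w=cloud(c,d).reshape(-1,3)
    p=w[(np.hypot(w[:,0]-.4393,w[:,1]+.322)<.08)&(w[:,2]>.028)&(w[:,2]<.06)]; (x,y),rad=cv2.minEnclosingCircle((p[:,:2]*1000).astype(np.float32)); print('pan',x,y,rad,np.median(p[:,2]))
    p=w[(np.hypot(w[:,0]-.4393,w[:,1]+.322)<.14)&(w[:,2]>.0135)&(w[:,2]<.024)]; print('tray',(p.min(0)+p.max(0))/2)
E
```

```text
0.011151788998238871 [-0.21920628 -1.18834561  0.97371203] 29.9417
off [ 0.13135862 -0.04456097 -2.54052124] 32.5417
38.5417 [ 0.43954843 -0.32211188  0.20061422] [-0.15271883 -0.09647987 -2.45371443]
pan 440.123046875 -315.4750671386719 63.42893600463867 0.03850716803340463
tray [ 0.43956095 -0.30619541  0.01858242]
pan 433.2847900390625 -322.3903503417969 57.168548583984375 0.04047818166008681
tray [ 0.36755185 -0.37056016  0.01867815]
```

View pics/s4.png

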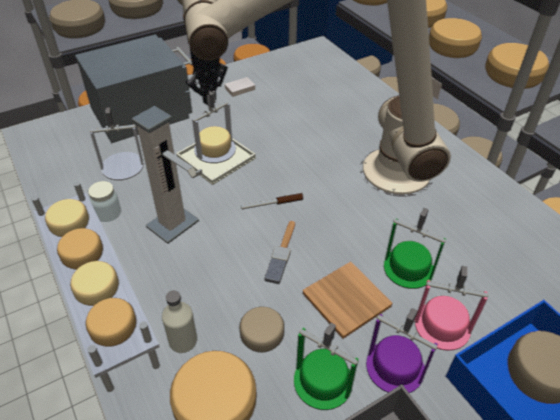

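The picture shows the cradle over the tray at (213,145), hook empty at the top and nothing else disturbed. Setting it down.

```bash
python3 - <<'E'
from h import *
x,y=.4393,-.325
r.move_straight([x,y,.182],v=.04)
print('touch',r.move_straight([x,y,.166],v=.012,until_force=2.5)); o=r.get_obs(); print(o['tool_pos'],F(10))
E
```

```text
touch True
[ 0.43903221 -0.32502532  0.17202421] [-0.85094147  0.2934635   5.30319966]
```

```bash
python3 - <<'E'
from h import *
x,y=.439,-.325
r.gripper_to(.05); r.pause(.3)
r.move_straight([x,y,.32],v=.12)
r.pause(.5); o=r.get_obs(); print(o['clock'],o['force'])
im,d=optics.camera('scene'); w=cloud('scene',d).reshape(-1,3)
cv2.imwrite('pics/s5.png',cv2.resize(im[60:220,60:280,::-1],None,fx=3.4,fy=3.4,interpolation=cv2.INTER_CUBIC))
rr=np.hypot(w[:,0]-x,w[:,1]-y)
p=w[(rr<.08)&(w[:,2]>.17)&(w[:,2]<.22)]; print('tab',p.mean(0),p[:,2].max())
p=w[(rr<.08)&(w[:,2]>.135)&(w[:,2]<.16)]; print('bar slope',np.polyfit(p[:,0],p[:,2],1))
E
```

```text
43.125 [-0.27836468 -0.10883238 -0.32265255]
tab [ 0.44175799 -0.31844143  0.19216966] 0.20943945140035553
bar slope [1.43546638e-05 1.45434603e-01]
```

View pics/s5.png

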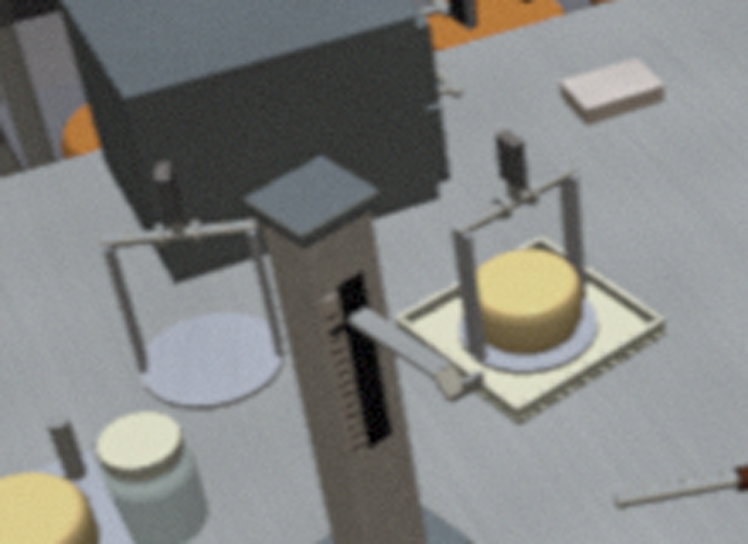

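The cradle stands upright inside the tray at (530,320), the hook is empty at its upper stop, and the gripper is clear.

```bash
python3 -c "
from h import *
print(r.finish_job(), r.get_obs()['clock'])"
```

```text
the job is handed in; nothing more can be done
the job is handed in; nothing more can be done
```

The cheese is weighed and its cradle now stands upright in the white tray. I handed the job in at about 43 s; the hand-in gave no verdict.

- **Weighing:** I lowered the cradle from the board onto the hook at about 0.02 m/s and let go when the force on the tool read about 0 N. It weighs about 2.4–2.5 N, roughly 0.25 kg. It hung untouched for about 7 s, and the camera showed the bar still throughout (z 0.2405 ± 0.0002 m from 22.9 to 27.2 s).
- **Taking off and setting down:** I lifted it off at about 0.022 m/s, carried it around the column, and set it down at 0.012 m/s. The force read about 8 N more than in the air after touchdown.
- **Final picture:** The cradle is upright and inside the tray walls, the hook is empty at its upper stop, and the gripper is clear. Nothing else looks moved.

**What did not go smoothly:**
- **Seating the bar:** It first leaned on the tip side of the hook. I shifted it a few millimetres and reseated it twice, still gripped, with side forces up to about 5 N. About 2 N of side force was left when I let go.
- **Hook speed and peak forces:** I did not measure the hook's speed or peak contact forces directly.
- **Camera disagreement:** The two cameras differed by about 4 mm in y, so I used averages and same-camera comparisons.

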